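# Load the tile setters for a test firing

## Robot

A 6-joint arm with a two-finger parallel gripper is mounted at the origin on the work surface; the furniture and walls round the work are solid. World frame = base frame: x ahead of the robot, y to its left, z up, the work surface at z = 0. Lengths are in mm, angles in rad, forces in N, time in s.
With the tool pointing down it reaches from about 350 to 975 mm from the base axis. Payload 7.1 kg.
Tool frame: the origin (TCP) lies at the centre of the arm's flange, where the gripper is bolted on; the fingertips stand 182 mm ahead of it and the grasp point (between the pads) lies 163 mm ahead of it; z points along the fingers, y is the line along which they close (so a half turn about z gives the same grasp; the last joint's range is limited). The gripper opens to 88 mm and grips with 3 to 60 N. Pads are 20 mm wide; open, the fingers measure 115 mm over their backs; the gripper's body (75 mm by 178 mm) begins 61 mm behind the grasp point.
Start: joints at [-1.246, 0.423, 1.63, -0, 1.089, -0.019], TCP at [210.684, -588.403, 404.675] pointing down, gripper open.
Joint ranges: [-3, 3], [-0.9, 2.11], [0.09, 2.58], [-1.31, 4.45], [0.11, 2.69], [-2.54, 2.54]. Speed limits (rad/s): [2.39, 2.39, 3.01, 3.14, 3.14, 3.14].

## Interface

Orientations are given as a rotation vector (axis times angle).
In Python, from workcell import readout, get_image, ctrl gives the robot as it stands.
- The arm moves only by the tool step_arm, never from a script. Its argument "targets" is a list that holds one entry, the list of rows, each a list of 7 numbers: the shift along the world's x, y, z as a fraction of full scale, then the turn, a rotation vector about the world's x, y, z as a fraction of full scale, then the opening, from 0 (shut) to 1 (fully open). In form: [[[dx, dy, dz, wx, wy, wz, claw], ...]]. A call has exactly 5 rows; each row shifts and turns the commanded pose from where the row before left it; what a row does not reach is not made up. Full scale, the value 1, is 0.05 m for a shift and 4 degrees for a turn. A row lasts 1/8 s, in which the tool goes at most 62.5 mm and 10.7 degrees, less where a joint would pass 70% of its speed; a pose out of reach is approached as far as the arm can. A call with a number of a shift or a turn outside -1 to 1 is refused whole. A call with a gripper value outside its range is refused whole. The fingers move at their own pace and stop on an object; the grip force is fixed at half the most. Time passes only in rows, so rows that do not move let the fingers close, or fill a call up. It gives the time, the measured TCP pose, the force, the opening and the grip force at its end, in the units of the state.
- readout.get_obs(): the state, without advancing time (a new reading comes with each control period).
- get_image(name): name is "side" or "top"; returns a dict with "pixels" (420x560x3 uint8, red, green, blue), "intrinsics" (3x3 intrinsics, pixels), "extrinsics" (4x4, takes a point from world to camera coordinates). Camera axes: x right, y down, z forward; pixel columns grow to the right and rows downward; lengths in mm; the calibration is good to about 2 mm. A picture is of the moment at which its call begins. There is no depth.
- ctrl.close_job(): hands the job in; it is judged then, once.
The state is a dict: "t": time; "qpos": joint angles; "qvel": joint speeds; "joint_torque": joint torques, N m; "ee_pos": TCP position; "orientation": TCP orientation; "ft_force": force on the tool from outside, world axes, zero at the start; "moment": the same for the moment, N m; "width": finger opening in mm; "grasp_force": force on a finger pad.
Only numpy, scipy, OpenCV 4.12 (cv2) and the standard library are available. Lean on these libraries where they do the work, as an engineer would, in place of code of your own. Each camera call takes 0.05 s, during which the arm holds its last target. There are 200 camera calls.

## Task

Load the three glaze test tiles into the stacking tile setters for the kiln, building up from the bottom setter one piece at a time: the red-orange-yellow tile goes in the bottom setter (the reds burn out first, and it is coolest down there), then the buff middle setter on top of it, the green tile in that, the flat white top setter on the middle one, and last the blue tile, which stands the most heat, on the very top. Each setter must sit fully home between the lugs of the one below, and each tile must lie flat, stripes up, centred on its deck and square to it. Leave the bottles, egg cup and eraser where they stand.

Things in the scene. Friction and masses are not known exactly. Their poses are not given: they have to be found in the camera images.
- bottom_setter: fixed buff tile setter on a grey round kiln shelf 160 mm across; origin under the shelf's centre, y along the setter. Heights over origin: shelf top 13, deck (carries a tile) 23, ledge on the end walls (carries the next setter) 45, lugs 59 mm. Shape as middle_setter: walls at |y| 36-50 mm, bay open at both x sides. Flared lugs guide the next deck home from 6 mm off, 3 mm play
- middle_setter: loose buff tile setter with end walls and lugs, 76x122x46 mm over the lugs; origin under its centre, y along it, either way round alike. Deck 54x100 mm, z 0-10 mm, waist only 36 mm wide in x for |y| < 22 mm (finger notches): grip it there across x. Walls at |y| 36-50 mm up to the ledge at z 32, lugs to z 46. Seated, its origin is 45 mm above bottom_setter's, y axes parallel
- top_setter: loose white flat setter without walls or lugs: deck 54x100x10 mm with a 6 mm high lip at each end (|y| 40-48 mm); waist 36 mm wide in x for |y| < 22 mm: grip it there across x. Origin under its centre, y along it, either way round alike. Seated, its origin is 32 mm above middle_setter's, y axes parallel; its deck top, 10 mm above its origin, carries a tile
- red_tile: white ceramic test tile with pink-red, orange and yellow stripes, 46 x 58 x 8 mm (short side along its own x, long side along its own y), lies flat, stripes up; origin at the centre of its underside, z up
- green_tile: white ceramic test tile with a teal and a green stripe (no blue one), 46 x 58 x 8 mm (short side along its own x, long side along its own y), lies flat, stripes up; origin at the centre of its underside, z up
- blue_tile: white ceramic test tile with a teal and a blue stripe, 46 x 58 x 8 mm (short side along its own x, long side along its own y), lies flat, stripes up; origin at the centre of its underside, z up
- red_bottle: red paint bottle, 33 mm across, 69 mm high, origin under its centre; bystander
- purple_bottle: purple paint bottle, 39 mm across, 78 mm high, origin under its centre; bystander
- egg_cup: white bisque egg cup, 47 mm across, 49 mm high, origin under its centre; bystander
- eraser: eraser in a blue card sleeve, 21 x 40 x 13 mm, origin under its centre; bystander
Things that resemble listed ones, but are neither listed nor needed, are in the scene too. Leave any purple look-alike of the red_tile alone.

How it is judged (in metres and radians):
On the way, in this order (a step that is already met when the one before it is completed fails the run):
1. the red-orange-yellow tile lies flat on the deck of the bottom setter, released (x of red_tile in the frame of bottom_setter between -0.008 and 0.008 m and y of red_tile in the frame of bottom_setter between -0.008 and 0.008 m and z of red_tile in the frame of bottom_setter between 0.0205 and 0.0255 m and angle between the y axis of red_tile and the y axis of bottom_setter, either way round below 0.21 rad and angle between red_tile's own z axis and vertical below 0.06 rad and contact force between red_tile and the fingers below 0.05 N), for 0.2 s.
2. the middle setter is seated between the lugs of the bottom setter, released (x of middle_setter in the frame of bottom_setter between -0.005 and 0.005 m and y of middle_setter in the frame of bottom_setter between -0.005 and 0.005 m and z of middle_setter in the frame of bottom_setter between 0.0425 and 0.0475 m and angle between the y axis of middle_setter and the y axis of bottom_setter, either way round below 0.12 rad and angle between middle_setter's own z axis and vertical below 0.04 rad and contact force between middle_setter and the fingers below 0.05 N), for 0.2 s.
3. the green tile lies flat on the deck of the middle setter, released (x of green_tile in the frame of middle_setter between -0.008 and 0.008 m and y of green_tile in the frame of middle_setter between -0.008 and 0.008 m and z of green_tile in the frame of middle_setter between 0.0075 and 0.0125 m and angle between the y axis of green_tile and the y axis of middle_setter, either way round below 0.21 rad and angle between green_tile's own z axis and vertical below 0.06 rad and contact force between green_tile and the fingers below 0.05 N), for 0.2 s.
4. the white top setter is seated between the lugs of the middle setter, released (x of top_setter in the frame of middle_setter between -0.005 and 0.005 m and y of top_setter in the frame of middle_setter between -0.005 and 0.005 m and z of top_setter in the frame of middle_setter between 0.0295 and 0.0345 m and angle between the y axis of top_setter and the y axis of middle_setter, either way round below 0.12 rad and angle between top_setter's own z axis and vertical below 0.04 rad and contact force between top_setter and the fingers below 0.05 N), for 0.2 s.
5. the blue tile lies flat on the deck of the top setter, released (x of blue_tile in the frame of top_setter between -0.008 and 0.008 m and y of blue_tile in the frame of top_setter between -0.008 and 0.008 m and z of blue_tile in the frame of top_setter between 0.0075 and 0.0125 m and angle between the y axis of blue_tile and the y axis of top_setter, either way round below 0.21 rad and angle between blue_tile's own z axis and vertical below 0.06 rad and contact force between blue_tile and the fingers below 0.05 N), for 0.2 s.
At the end, for the whole second after the job is handed in: Red tile, middle setter, green tile, top setter, blue tile stacked in that order on the bottom setter. Tiles within 8 mm of the deck centre in x and y, 12 deg of square, flat, stripes up. Setters within 5 mm and 6.9 deg, level, heights within 2.5 mm of seated. All released, at rest (x of red_tile in the frame of bottom_setter between -0.008 and 0.008 m and y of red_tile in the frame of bottom_setter between -0.008 and 0.008 m and z of red_tile in the frame of bottom_setter between 0.0205 and 0.0255 m and angle between the y axis of red_tile and the y axis of bottom_setter, either way round below 0.21 rad and angle between each of red_tile, green_tile, blue_tile's own z axis and vertical below 0.06 rad and x of middle_setter in the frame of bottom_setter between -0.005 and 0.005 m and y of middle_setter in the frame of bottom_setter between -0.005 and 0.005 m and z of middle_setter in the frame of bottom_setter between 0.0425 and 0.0475 m and angle between the y axis of middle_setter and the y axis of bottom_setter, either way round below 0.12 rad and angle between each of middle_setter, top_setter's own z axis and vertical below 0.04 rad and x of green_tile in the frame of middle_setter between -0.008 and 0.008 m and y of green_tile in the frame of middle_setter between -0.008 and 0.008 m and z of green_tile in the frame of middle_setter between 0.0075 and 0.0125 m and angle between the y axis of green_tile and the y axis of middle_setter, either way round below 0.21 rad and x of top_setter in the frame of middle_setter between -0.005 and 0.005 m and y of top_setter in the frame of middle_setter between -0.005 and 0.005 m and z of top_setter in the frame of middle_setter between 0.0295 and 0.0345 m and angle between the y axis of top_setter and the y axis of middle_setter, either way round below 0.12 rad and x of blue_tile in the frame of top_setter between -0.008 and 0.008 m and y of blue_tile in the frame of top_setter between -0.008 and 0.008 m and z of blue_tile in the frame of top_setter between 0.0075 and 0.0125 m and angle between the y axis of blue_tile and the y axis of top_setter, either way round below 0.21 rad and linear speed of each of red_tile, middle_setter, green_tile, top_setter, blue_tile below 0.01 m/s and angular speed of each of red_tile, middle_setter, green_tile, top_setter, blue_tile below 0.1 rad/s); the robot touches nothing.
It fails at once if the red paint bottle is moved by more than 25 mm or knocked over (distance of red_bottle from where it was at the start of the episode above 0.025 m or angle between red_bottle's own z axis and vertical above 0.5 rad).
It fails at once if the purple paint bottle is moved by more than 25 mm or knocked over (distance of purple_bottle from where it was at the start of the episode above 0.025 m or angle between purple_bottle's own z axis and vertical above 0.5 rad).
It fails at once if the egg cup is moved by more than 25 mm or knocked over (distance of egg_cup from where it was at the start of the episode above 0.025 m or angle between egg_cup's own z axis and vertical above 0.5 rad).
It fails at once if the eraser is moved by more than 25 mm or knocked over (distance of eraser from where it was at the start of the episode above 0.025 m or angle between eraser's own z axis and vertical above 0.5 rad).
It also fails if it takes over 120 s, if anything falls off the work surface, if the arm or the gripper's body presses on something with over 40 N, if the wrist force passes 120 N, or if a joint passes its speed limit or range.

## Working session

There is one attempt and no reset: what is moved stays moved. The work goes in short steps, Python scripts to look and compute and a tool call to move; the robot and the scene stay as the last step left them, time stands still between calls to the robot, and variables do not carry over. Pictures are saved under pics/ and viewed, at most 15 in all, crops included, and the job is handed in when it is done.

Besides the shell and the picture viewer there is one more tool, called after ">>>" by a JSON object that holds its "api" and its "payload". step_arm: Moves the arm, as the interface text tells. Shift numbers are shares of 0.05 m and turn numbers shares of 4 degrees, none past 1 either way. Its arguments: {"type":"object","properties":{"targets":{"type":"array"}},"required":["targets"]}

```bash
mkdir -p pics; cat > h.py <<'E'
import numpy as np, cv2
from workcell import readout, get_image, ctrl
def shot(name,fn):
    im=get_image(name); cv2.imwrite(f'pics/{fn}.png',cv2.cvtColor(im['pixels'],cv2.COLOR_RGB2BGR))
    np.savez(f'pics/{fn}.npz',**im); return im
def crop(fn,x0,y0,x1,y1,s,out):
    im=cv2.imread(f'pics/{fn}.png')[y0:y1,x0:x1]
    cv2.imwrite(f'pics/{out}.png',cv2.resize(im,None,fx=s,fy=s,interpolation=cv2.INTER_CUBIC))
def w(fn,u,v,z):
    d=np.load(f'pics/{fn}.npz');K=d['intrinsics'];E=d['extrinsics']
    r=E[:3,:3].T@np.linalg.solve(K,[u,v,1]);c=-E[:3,:3].T@E[:3,3]
    return (c+r*(z-c[2])/r[2])[:2]
def px(fn,p):
    d=np.load(f'pics/{fn}.npz');q=d['intrinsics']@(d['extrinsics']@np.append(p,1))[:3];return q[:2]/q[2]
E
python3 - <<'E'
from h import *
for n in('top','side'):
    im=shot(n,n+'0');E=im['extrinsics'];print(n,-E[:3,:3].T@E[:3,3],E[:3,:3].round(2).tolist(),im['intrinsics'].round(0).tolist())
print(readout.get_obs())
E
```

```text
top [ 287.58345446  -54.97864513 1246.52640585] [[-0.09, -1.0, 0.0], [-0.97, 0.09, -0.21], [0.21, -0.02, -0.98]] [[455.0, 0.0, 273.0], [0.0, 455.0, 212.0], [0.0, 0.0, 1.0]]
side [ 590.86297599 1140.87452781  646.54458192] [[-1.0, 0.03, -0.02], [0.03, 0.45, -0.89], [-0.02, -0.89, -0.45]] [[468.0, 0.0, 275.0], [0.0, 468.0, 208.0], [0.0, 0.0, 1.0]]
{'t': 0.1, 'qpos': array([-1.24602710e+00,  4.23749909e-01,  1.63060953e+00,  6.59596750e-06,
        1.08857450e+00, -1.90149637e-02]), 'qvel': array([ 0.00033025, -0.00051347, -0.00371974,  0.00115544,  0.00104213,
        0.00092364]), 'joint_torque': array([-2.75267321e-04, -5.45613778e+01, -2.74322391e+01,  6.44823234e-02,
        1.87933375e-02, -3.02415219e-05]), 'ee_pos': array([ 210.59372484, -588.1851865 ,  403.98990929]), 'orientation': array([-3.09398850e+00, -5.37127942e-01,  3.11639856e-04]), 'ft_force': array([-0.07609275,  0.47025558,  0.05619214]), 'moment': array([-0.02112507,  0.00212013, -0.01566168]), 'grasp_force': 0.0, 'width': 87.99210199521804}
```

View pics/top0.png

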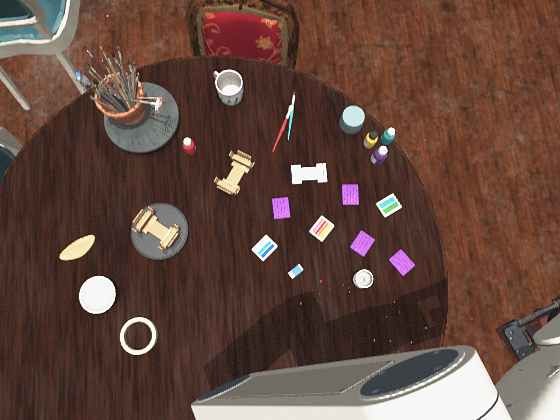

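View pics/side0.png

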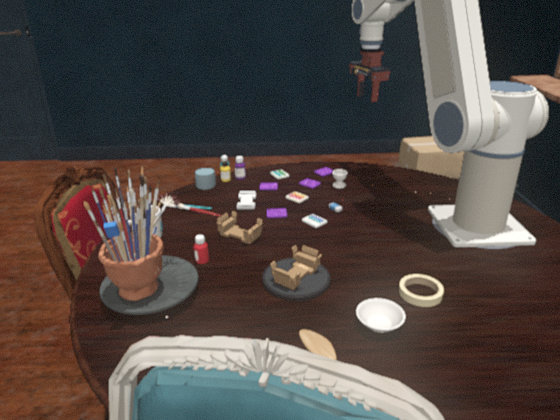

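The top picture shows the red tile at (321,228), blue (264,248), green (389,205), middle setter (235,173), white top setter (309,174) and the bottom setter on its shelf at (159,231). Possible mix-ups are the purple tiles at (281,208), (350,195), (363,243) and (402,262), and blue against green tile. The side picture confirms the layout and is clear of the arm. I'll check in close crops.

```bash
python3 -c "
from h import *
crop('top0',240,150,420,280,4.4,'c1')
crop('top0',120,140,270,260,5,'c2')"
```

```text
(no output)
```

View pics/c1.png

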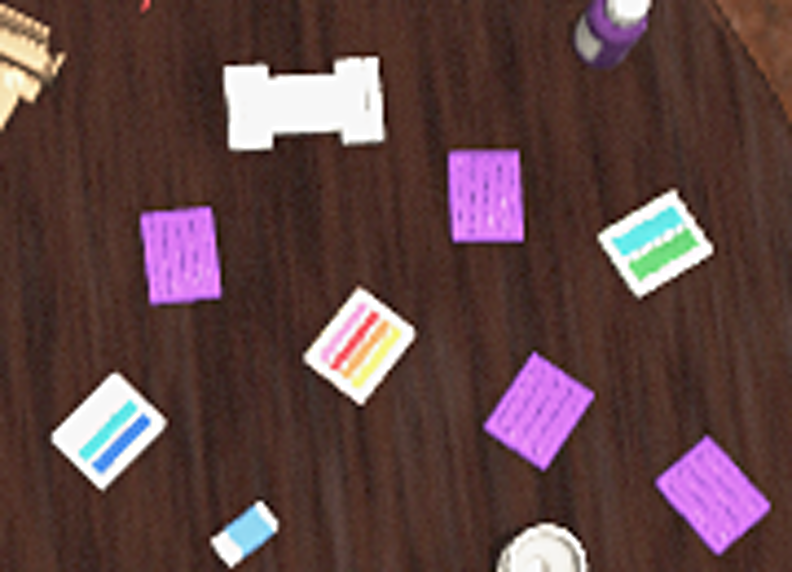

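View pics/c2.png

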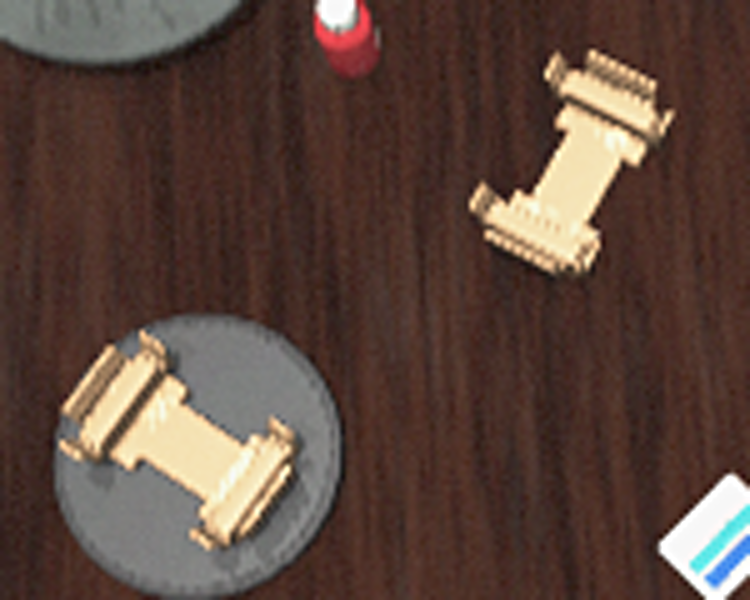

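The crops confirm the three tiles: red-orange-yellow at (321,228), teal and blue at (264,248), teal and green at (389,205). They also show the setters' long axes. I'll fit poses by silhouette in both cameras.

```bash
cat > fit.py <<'E'
from h import *
from scipy.optimize import minimize
def box(x0,x1,y0,y1,z0,z1): return np.array([[x,y,z] for x in(x0,x1) for y in(y0,y1) for z in(z0,z1)],float)
deck=[box(-18,18,-22,22,0,10),box(-27,27,22,50,0,10),box(-27,27,-50,-22,0,10)]
top=deck+[box(-27,27,40,48,10,16),box(-27,27,-48,-40,10,16)]
mid=deck+[b for s in(1,-1) for b in(box(-27,27,*sorted((36*s,50*s)),0,32),box(-20,20,*sorted((50*s,60*s)),25,46),
   box(-37,-28,*sorted((38*s,50*s)),25,46),box(28,37,*sorted((38*s,50*s)),25,46))]
tile=[box(-23,23,-29,29,0,8)]
S=4
def render(fn,parts,p,z0,win):
    d=np.load(f'pics/{fn}.npz');K=d['intrinsics'];E=d['extrinsics'];u0,v0,u1,v1=win
    m=np.zeros(((v1-v0)*S,(u1-u0)*S),np.uint8);c,s=np.cos(p[2]),np.sin(p[2])
    for b in parts:
        q=np.c_[b[:,0]*c-b[:,1]*s+p[0],b[:,0]*s+b[:,1]*c+p[1],b[:,2]+z0]
        q=(q@E[:3,:3].T+E[:3,3])@K.T; q=(q[:,:2]/q[:,2:]+.5-[u0,v0])*S-.5
        cv2.fillConvexPoly(m,cv2.convexHull((q*16).round().astype(np.int32)),1,cv2.LINE_8,4)
    return cv2.resize(m.astype(np.float32),(u1-u0,v1-v0),interpolation=cv2.INTER_AREA)
def mask(fn,win,kind):
    u0,v0,u1,v1=win;im=np.load(f'pics/{fn}.npz')['pixels'][v0:v1,u0:u1].astype(int)
    if kind=='tan': m=(im[...,0]-im[...,2]>30)&(im[...,0]>105)
    else: m=im.min(2)>110
    m=m.astype(np.uint8);n,l,st,_=cv2.connectedComponentsWithStats(m)
    if kind=='tile':
        pts=np.argwhere(l==1+st[1:,4].argmax())[:,::-1].astype(np.int32);m=np.zeros_like(m);cv2.fillConvexPoly(m,cv2.convexHull(pts),1)
    return m.astype(np.float32)
def fit(fn,parts,kind,win,ini,z0=0):
    M=mask(fn,win,kind);f=lambda p:np.abs(render(fn,parts,p,z0,win)-M).sum()
    best=min((minimize(f,[*ini[:2],a],method='Nelder-Mead',options=dict(initial_simplex=[[ini[0]+i,ini[1]+j,a+k] for i,j,k in((0,0,0),(8,0,.1),(0,8,.1),(-6,-6,-.1))])) for a in np.radians(ini[2])+np.array([-.4,-.2,0,.2,.4])),key=lambda r:r.fun)
    print(fn,best.x[:2].round(1),'deg',np.degrees(best.x[2]).round(1),'err/area',round(best.fun,1),M.sum());return best.x
E
python3 - <<'E'
from fit import *
def c1(pts): return np.array([w('top0',240+u/4.4,150+v/4.4,8) for u,v in pts])
for n,P in dict(red=[(358,288),(415,333),(362,404),(304,355)],blue=[(116,373),(167,424),(102,490),(51,437)],green=[(676,190),(713,247),(641,297),(598,237)]).items():
    q=c1(P);e=np.roll(q,-1,0)-q;c=q.mean(0);L=np.hypot(*e.T);i=L.argmax();a=np.degrees(np.arctan2(-e[i,0],e[i,1]))
    print(n,c.round(1),'sides',L.round(),'yaw',a.round(1))
    for fn in('top0','side0'):
        u,v=px(fn,[*c,4]).astype(int);k=22;fit(fn,tile,'tile',(u-k,v-k,u+k,v+k),(*c,a))
for n,parts,kind,ctr,ang,z0 in(('mid',mid,'tan',(235,173),-24,0),('bot',mid,'tan',(159,231),58,13),('top',top,'white',(309,174),90,0)):
    c=w('top0',*ctr,z0+10);print(n,c.round())
    for fn in('top0','side0'):
        u,v=px(fn,[*c,z0+15]).astype(int);k=36;fit(fn,parts,kind,(u-k,v-k,u+k,v+k),(*c,ang),z0)
E
```

```text
red [ 494.5 -212.5] sides [46. 57. 47. 55.] yaw 47.5
top0 [ 496.1 -211.9] deg 45.9 err/area 29.9 390.0
side0 [ 496.6 -207.7] deg 52.2 err/area 20.1 182.0
blue [454.4 -50.9] sides [45. 58. 46. 57.] yaw 40.4
top0 [456.8 -49.7] deg 40.0 err/area 14.5 370.0
side0 [456.6 -48.2] deg 43.8 err/area 23.4 232.0
green [ 543.3 -408.2] sides [43. 58. 46. 60.] yaw -154.1
top0 [ 545.1 -407.3] deg -153.9 err/area 30.2 383.0
side0 [ 546.2 -401. ] deg -158.5 err/area 15.8 135.0
mid [674.  15.]
top0 [669.9  15.7] deg 57.5 err/area 94.7 790.0
side0 [669.   14.8] deg -123.3 err/area 347.8 910.0
bot [524. 232.]
top0 [528.3 235.3] deg 141.6 err/area 150.3 837.0
side0 [529.9 234. ] deg 140.6 err/area 146.8 1087.0
top [ 653. -194.]
top0 [ 656.7 -193.5] deg 178.1 err/area 216.9 766.0
side0 [ 657.3 -192.7] deg 178.2 err/area 442.9 743.0
```

```bash
python3 - <<'E'
from fit import *
rows=[]
for n,parts,kind,c,ang,z0 in(('mid',mid,'tan',(670,15),57,0),('bot',mid,'tan',(528,235),141,13),('top',top,'white',(656,-193),2,0)):
    print(n);r=[]
    for fn in('top0','side0'):
        u,v=px(fn,[*c,z0+15]).astype(int);k=32;W=(u-k,v-k,u+k,v+k)
        p=fit(fn,parts,kind,W,(*c,ang),z0)
        im=cv2.imread(f'pics/{fn}.png')[W[1]:W[3],W[0]:W[2]];im=cv2.resize(im,None,fx=4,fy=4)
        m=(cv2.resize(render(fn,parts,p,z0,W),None,fx=4,fy=4)>.5).astype(np.uint8)
        cs,_=cv2.findContours(m,cv2.RETR_LIST,cv2.CHAIN_APPROX_NONE);cv2.drawContours(im,cs,-1,(255,255,0),1);r.append(im)
    rows.append(np.vstack(r))
cv2.imwrite('pics/ov.png',np.hstack(rows))
E
```

```text
mid
top0 [669.9  15.7] deg 57.6 err/area 94.6 790.0
side0 [669.5  15.2] deg 56.9 err/area 190.9 753.0
bot
top0 [528.7 235.5] deg 141.6 err/area 150.3 837.0
side0 [529.9 234.2] deg 140.6 err/area 146.2 1087.0
top
top0 [ 656.8 -193.5] deg -1.8 err/area 92.9 642.0
side0 [ 657.3 -192.6] deg -1.8 err/area 295.9 596.0
```

View pics/ov.png

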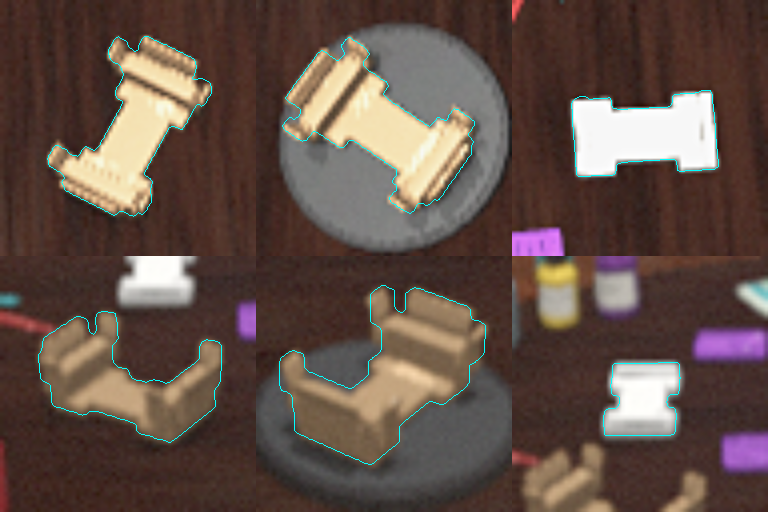

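Overlays match the outlines in both views, so the poses are good to about 2 mm. All heights and sizes agree with the descriptions. First I'll move above the red tile.

>>> {"api": "step_arm", "payload": {"targets": [[[0.57, 0.755, 0, 0, 0, -0.98, 1], [0.57, 0.755, 0, 0, 0, -0.98, 1], [0.57, 0.755, 0, 0, 0, -0.98, 1], [0.57, 0.755, 0, 0, 0, -0.98, 1], [0.57, 0.755, 0, 0, 0, -0.98, 1]]]}}

```text
t: 0.72
ee_pos: [353.8, -398.3, 404.4]
orientation: [-3.141, 0.001, 0.0]
ft_force: [0.3, 0.1, 0.5]
width: 88.1
grasp_force: 0.0
```

>>> {"api": "step_arm", "payload": {"targets": [[[0.57, 0.755, 0, 0, 0, -0.98, 1], [0.57, 0.755, 0, 0, 0, -0.98, 1], [0.57, 0.755, 0, 0, 0, -0.98, 1], [0.57, 0.755, 0, 0, 0, -0.98, 1], [0.57, 0.755, 0, 0, 0, -0.98, 1]]]}}

```text
t: 1.35
ee_pos: [496.4, -209.5, 404.5]
orientation: [-3.096, 0.535, 0.001]
ft_force: [-0.0, -0.7, 0.2]
width: 87.7
grasp_force: 0.0
```

>>> {"api": "step_arm", "payload": {"targets": [[[0, 0, -0.85, 0, 0, -0.98, 1], [0, 0, -0.85, 0, 0, -0.98, 1], [0, 0, -0.85, 0, 0, -0.98, 1], [0, 0, -0.85, 0, 0, -0.98, 1], [0, 0, 0, 0, 0, -0.98, 1]]]}}

```text
t: 1.98
ee_pos: [494.2, -210.2, 231.1]
orientation: [-2.959, 1.054, 0.011]
ft_force: [0.3, 0.0, -0.2]
width: 87.9
grasp_force: 0.0
```

>>> {"api": "step_arm", "payload": {"targets": [[[0, 0, 0, 0, 0, -0.98, 1], [0, 0, 0, 0, 0, 0, 1], [0, 0, 0, 0, 0, 0, 1], [0, 0, 0, 0, 0, 0, 1], [0, 0, 0, 0, 0, 0, 1]]]}}

```text
t: 2.6
ee_pos: [495.7, -210.9, 234.8]
orientation: [2.923, -1.151, 0.0]
ft_force: [0.2, 0.4, 1.1]
width: 87.4
grasp_force: 0.0
```

```bash
cat >> h.py <<'E'
from scipy.spatial.transform import Rotation as R
def state():
    o=readout.get_obs();M=R.from_rotvec(o['orientation']).as_matrix();th=np.degrees(np.arctan2(M[1,1],M[0,1]))
    return o,th,np.degrees(np.arccos(-M[2,2]))
def go(x=None,y=None,z=None,th=None):
    "what is left, in full-scale units, from measured pose to target"
    o,t,tilt=state();p=o['ee_pos'];d=[(g-q)/50 if g is not None else 0 for g,q in zip((x,y,z),p)]
    dt=((th-t+90)%180-90)/4 if th is not None else 0
    print('t',round(o['t'],2),'p',p.round(1),'th',t.round(1),'tilt',tilt.round(2),'w',round(o['width'],1),'F',o['ft_force'].round(1),'q6',o['qpos'][5].round(2),'| rows total xyz',np.round(d,2),'turn',round(dt,2))
E
python3 - <<'E'
from h import *
go(496.3,-210.5,184.5,47)
shot('top','top1');shot('side','side1')
a=cv2.imread('pics/top1.png')[150:310,230:430];b=cv2.imread('pics/side1.png')[120:260,200:400]
cv2.imwrite('pics/v1.png',np.vstack([cv2.resize(a,(500,400)),cv2.resize(b,(500,350))])[:600] if 0 else np.hstack([cv2.resize(a,(400,320)),cv2.resize(b,(400,280))[:,:].copy() if 0 else cv2.resize(b,(400,320))]))
E
```

```text
t 2.6 p [ 495.7 -210.9  234.8] th -133.0 tilt 0.02 w 87.4 F [0.2 0.4 1.1] q6 1.9 | rows total xyz [ 0.01  0.01 -1.01] turn -0.0
```

View pics/v1.png

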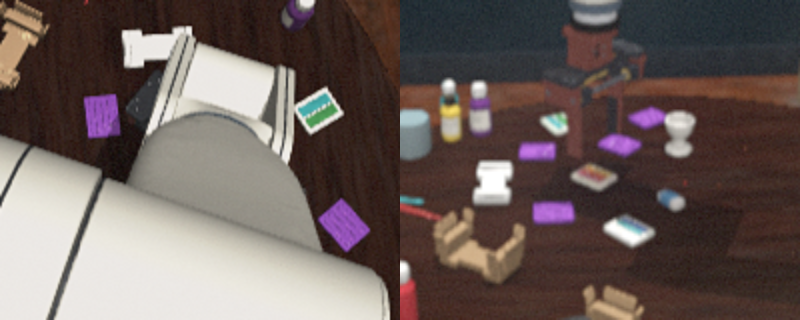

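The top view is blocked by the arm. In the side view, the fingers at about (590,110) in the crop straddle the red tile at (595,177). Descending and gripping.

>>> {"api": "step_arm", "payload": {"targets": [[[0, 0, -0.4, 0, 0, 0, 1], [0, 0, -0.4, 0, 0, 0, 1], [0, 0, -0.2, 0, 0, 0, 1], [0, 0, 0, 0, 0, 0, 1], [0, 0, 0, 0, 0, 0, 0]]]}}

```text
t: 3.32
ee_pos: [495.9, -211.0, 185.2]
orientation: [2.923, -1.152, 0.001]
ft_force: [0.2, 0.4, -0.1]
width: 81.0
grasp_force: 0.0
```

>>> {"api": "step_arm", "payload": {"targets": [[[0, 0, 0, 0, 0, 0, 0], [0, 0, 0, 0, 0, 0, 0], [0, 0, 0, 0, 0, 0, 0], [0, 0, 0, 0, 0, 0, 0], [0, 0, 0, 0, 0, 0, 0]]]}}

```text
t: 3.95
ee_pos: [495.7, -210.9, 184.8]
orientation: [2.923, -1.152, 0.0]
ft_force: [-1.2, 0.3, 3.2]
width: 45.4
grasp_force: 30.0
```

>>> {"api": "step_arm", "payload": {"targets": [[[0, 0, 0.3, 0, 0, 0, 0], [0, 0, 0.7, 0, 0, 0, 0], [0, 0, 0.7, 0, 0, 0, 0], [0, 0, 0.3, 0, 0, 0, 0], [0, 0, 0, 0, 0, 0, 0]]]}}

```text
t: 4.58
ee_pos: [495.9, -211.0, 285.7]
orientation: [2.923, -1.152, 0.004]
ft_force: [-0.4, -0.6, -0.5]
width: 45.1
grasp_force: 30.0
```

```bash
python3 - <<'E'
from h import *
go(529.2,235,None,141)
E
```

```text
t 4.58 p [ 495.9 -211.   285.7] th -133.0 tilt 0.13 w 45.1 F [-0.4 -0.6 -0.5] q6 1.9 | rows total xyz [0.67 8.92 0.  ] turn -21.49
```

>>> {"api": "step_arm", "payload": {"targets": [[[0.03, 0.45, 0, 0, 0, 0.98, 0], [0.03, 0.45, 0, 0, 0, 0.98, 0], [0.03, 0.45, 0, 0, 0, 0.98, 0], [0.03, 0.45, 0, 0, 0, 0.98, 0], [0.03, 0.45, 0, 0, 0, 0.98, 0]]]}}

```text
t: 5.2
ee_pos: [502.6, -97.6, 283.2]
orientation: [-3.077, 0.634, 0.004]
ft_force: [0.6, 0.6, -0.0]
width: 45.7
grasp_force: 30.0
```

>>> {"api": "step_arm", "payload": {"targets": [[[0.03, 0.45, 0, 0, 0, 0.98, 0], [0.03, 0.45, 0, 0, 0, 0.98, 0], [0.03, 0.45, 0, 0, 0, 0.98, 0], [0.03, 0.45, 0, 0, 0, 0.98, 0], [0.03, 0.45, 0, 0, 0, 0.98, 0]]]}}

```text
t: 5.82
ee_pos: [510.1, 14.8, 283.2]
orientation: [3.14, -0.101, -0.004]
ft_force: [1.3, -0.5, -0.8]
width: 45.3
grasp_force: 30.0
```

>>> {"api": "step_arm", "payload": {"targets": [[[0.03, 0.45, 0, 0, 0, 0.98, 0], [0.03, 0.45, 0, 0, 0, 0.98, 0], [0.03, 0.45, 0, 0, 0, 0.98, 0], [0.03, 0.45, 0, 0, 0, 0.98, 0], [0.03, 0.45, 0, 0, 0, 0.98, 0]]]}}

```text
t: 6.45
ee_pos: [517.6, 127.2, 283.1]
orientation: [3.111, 0.435, -0.004]
ft_force: [0.9, -0.4, -0.2]
width: 45.2
grasp_force: 30.0
```

>>> {"api": "step_arm", "payload": {"targets": [[[0.04, 0.45, 0, 0, 0, 0.98, 0], [0.04, 0.45, 0, 0, 0, 0.98, 0], [0.04, 0.45, 0, 0, 0, 0.98, 0], [0.04, 0.45, 0, 0, 0, 0.98, 0], [0.04, 0.4, 0, 0, 0, 0.98, 0]]]}}

```text
t: 7.08
ee_pos: [528.2, 237.9, 284.3]
orientation: [2.991, 0.961, -0.001]
ft_force: [-0.7, 0.3, -1.0]
width: 45.7
grasp_force: 30.0
```

>>> {"api": "step_arm", "payload": {"targets": [[[0, 0, 0, 0, 0, 0.98, 0], [0, 0, 0, 0, 0, 0.98, 0], [0, 0, 0, 0, 0, 0.98, 0], [0, 0, 0, 0, 0, 0.98, 0], [0, 0, 0, 0, 0, 0, 0]]]}}

```text
t: 7.7
ee_pos: [528.2, 237.1, 284.6]
orientation: [2.834, 1.355, -0.0]
ft_force: [1.4, -0.2, -0.6]
width: 45.6
grasp_force: 30.0
```

```bash
python3 - <<'E'
from h import *
go(529.2,235,208,141)
shot('side','side2');shot('top','top2')
a=cv2.imread('pics/side2.png')[170:320,210:390];b=cv2.imread('pics/top2.png')[150:300,70:250]
cv2.imwrite('pics/v2.png',np.hstack([cv2.resize(a,None,fx=2.2,fy=2.2),cv2.resize(b,None,fx=2.2,fy=2.2)]))
E
```

```text
t 7.7 p [528.2 237.1 284.6] th -38.9 tilt 0.0 w 45.6 F [ 1.4 -0.2 -0.6] q6 1.08 | rows total xyz [ 0.02 -0.04 -1.53] turn -0.03
```

View pics/v2.png

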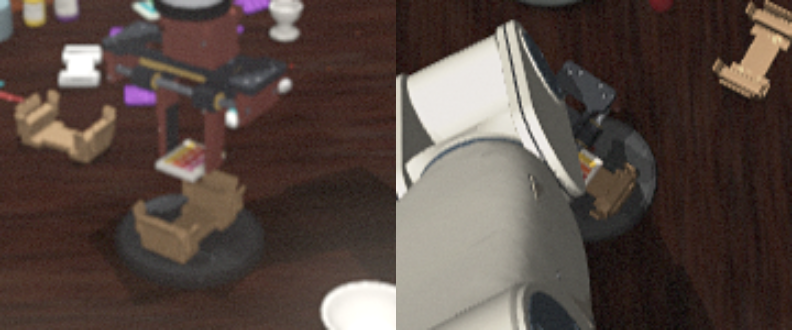

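Side view: the tile hangs level between the fingers over the bottom setter's bay at about (187,160) in the crop. Lowering.

>>> {"api": "step_arm", "payload": {"targets": [[[0.02, -0.04, -0.4, 0, 0, -0.03, 0], [0, 0, -0.4, 0, 0, 0, 0], [0, 0, -0.4, 0, 0, 0, 0], [0, 0, -0.2, 0, 0, 0, 0], [0, 0, -0.08, 0, 0, 0, 0]]]}}

```text
t: 8.43
ee_pos: [529.0, 234.6, 209.7]
orientation: [-2.836, -1.351, 0.002]
ft_force: [0.2, -0.7, -2.1]
width: 45.3
grasp_force: 30.0
```

>>> {"api": "step_arm", "payload": {"targets": [[[0, 0, -0.02, 0, 0, 0, 0], [0, 0, 0, 0, 0, 0, 0], [0, 0, 0, 0, 0, 0, 0], [0, 0, 0, 0, 0, 0, 0], [0, 0, 0, 0, 0, 0, 0]]]}}

```text
t: 9.05
ee_pos: [529.2, 234.6, 209.8]
orientation: [-2.836, -1.351, -0.0]
ft_force: [0.3, -0.5, -1.2]
width: 45.7
grasp_force: 30.0
```

```bash
python3 - <<'E'
from h import *
go(529.2,235,208,141)
E
```

```text
t 9.05 p [529.2 234.6 209.8] th -39.1 tilt 0.02 w 45.7 F [ 0.3 -0.5 -1.2] q6 1.08 | rows total xyz [-0.    0.01 -0.04] turn 0.02
```

>>> {"api": "step_arm", "payload": {"targets": [[[0, 0, -0.03, 0, 0, 0, 0], [0, 0, 0, 0, 0, 0, 0], [0, 0, 0, 0, 0, 0, 0.8], [0, 0, 0, 0, 0, 0, 0.8], [0, 0, 0, 0, 0, 0, 0.8]]]}}

```text
t: 9.68
ee_pos: [529.2, 234.6, 208.2]
orientation: [-2.836, -1.351, -0.0]
ft_force: [0.1, -0.3, -0.1]
width: 69.5
grasp_force: 0.0
```

>>> {"api": "step_arm", "payload": {"targets": [[[0, 0, 0, 0, 0, 0, 0.8], [0, 0, 0.5, 0, 0, 0, 0.8], [0, 0, 0.5, 0, 0, 0, 0.8], [0, 0, 0.6, 0, 0, 0, 0.8], [0, 0, 0.6, 0, 0, 0, 0.8]]]}}

```text
t: 10.3
ee_pos: [529.1, 234.6, 319.0]
orientation: [-2.836, -1.351, 0.0]
ft_force: [-0.6, 0.2, -0.5]
width: 70.2
grasp_force: 0.0
```

```bash
python3 - <<'E'
from h import *
go(669.8,15.5,240,57.3)
E
```

```text
t 10.3 p [529.1 234.6 319. ] th -39.1 tilt 0.01 w 70.2 F [-0.6  0.2 -0.5] q6 1.08 | rows total xyz [ 2.81 -4.38 -1.58] turn -20.91
```

>>> {"api": "step_arm", "payload": {"targets": [[[0.28, -0.44, 0, 0, 0, -1, 0.8], [0.28, -0.44, 0, 0, 0, -1, 0.8], [0.28, -0.44, 0, 0, 0, -1, 0.8], [0.28, -0.44, 0, 0, 0, -1, 0.8], [0.28, -0.44, 0, 0, 0, -1, 0.8]]]}}

```text
t: 10.92
ee_pos: [599.5, 123.8, 318.2]
orientation: [-3.029, -0.834, 0.0]
ft_force: [0.7, 0.4, 0.1]
width: 70.3
grasp_force: 0.0
```

>>> {"api": "step_arm", "payload": {"targets": [[[0.28, -0.44, 0, 0, 0, -1, 0.8], [0.28, -0.44, 0, 0, 0, -1, 0.8], [0.28, -0.44, 0, 0, 0, -1, 0.8], [0.28, -0.44, 0, 0, 0, -1, 0.8], [0.28, -0.44, 0, 0, 0, -1, 0.8]]]}}

```text
t: 11.55
ee_pos: [670.0, 13.3, 318.1]
orientation: [-3.128, -0.293, 0.0]
ft_force: [0.1, -0.3, 0.1]
width: 70.4
grasp_force: 0.0
```

>>> {"api": "step_arm", "payload": {"targets": [[[0, 0, 0, 0, 0, -1, 0.8], [0, 0, 0, 0, 0, -1, 0.8], [0, 0, 0, 0, 0, -1, 0.8], [0, 0, 0, 0, 0, -1, 0.8], [0, 0, 0, 0, 0, -1, 0.8]]]}}

```text
t: 12.18
ee_pos: [669.7, 13.9, 318.1]
orientation: [-3.131, 0.255, 0.0]
ft_force: [-0.2, 0.6, 0.2]
width: 70.4
grasp_force: 0.0
```

>>> {"api": "step_arm", "payload": {"targets": [[[0, 0, -0.4, 0, 0, -1, 0.8], [0, 0, -0.4, 0, 0, -1, 0.8], [0, 0, -0.4, 0, 0, -1, 0.8], [0, 0, -0.2, 0, 0, -1, 0.8], [0, 0, 0, 0, 0, -1, 0.8]]]}}

```text
t: 12.8
ee_pos: [669.2, 13.9, 246.8]
orientation: [3.039, -0.795, -0.003]
ft_force: [0.3, 0.1, 0.6]
width: 70.2
grasp_force: 0.0
```

>>> {"api": "step_arm", "payload": {"targets": [[[0, 0, 0, 0, 0, -0.9, 0.8], [0, 0, 0, 0, 0, 0, 0.8], [0, 0, 0, 0, 0, 0, 0.8], [0, 0, 0, 0, 0, 0, 0.8], [0, 0, 0, 0, 0, 0, 0.8]]]}}

```text
t: 13.42
ee_pos: [669.2, 14.6, 248.2]
orientation: [-3.015, 0.883, -0.0]
ft_force: [0.4, -0.5, -0.0]
width: 70.4
grasp_force: 0.0
```

```bash
cat >> fit.py <<'E'
def see(out,*views):
    "overlay outlines: views = (fn,parts,pose,z0,k,scale)"
    ims=[]
    for fn,parts,p,z0,k,s in views:
        u,v=px(fn,[p[0],p[1],z0+10]).astype(int);W=(u-k,v-k,u+k,v+k)
        im=cv2.resize(cv2.imread(f'pics/{fn}.png')[W[1]:W[3],W[0]:W[2]],None,fx=s,fy=s,interpolation=cv2.INTER_CUBIC)
        if parts:
            m=(cv2.resize(render(fn,parts,p,z0,W),None,fx=s,fy=s)>.5).astype(np.uint8)
            cs,_=cv2.findContours(m,cv2.RETR_LIST,cv2.CHAIN_APPROX_NONE);cv2.drawContours(im,cs,-1,(255,255,0),1)
        ims.append(im)
    cv2.imwrite(f'pics/{out}.png',np.hstack(ims))
E
python3 - <<'E'
from fit import *
go(669.8,15.5,184.5,57.3)
shot('side','side3');shot('top','top3')
B=(529.2,235,np.radians(141.1))
see('v3',('top3',tile,B,23,24,8),('side3',None,(669.8,15.5,0),40,24,8))
E
```

```text
t 13.43 p [669.2  14.6 248.2] th -122.7 tilt 0.01 w 70.4 F [ 0.4 -0.5 -0. ] q6 2.14 | rows total xyz [ 0.01  0.02 -1.27] turn -0.01
```

View pics/v3.png

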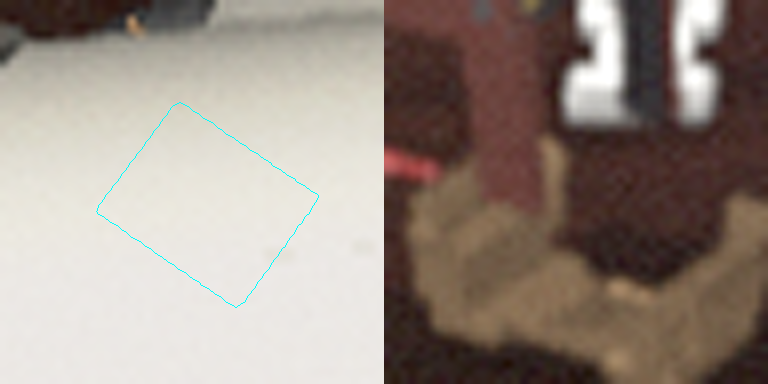

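The top view of the bay is blocked by the arm. In the side view the fingers sit over the middle setter's waist. I'll pick the setter up and check the red tile in the side view with it lifted.

>>> {"api": "step_arm", "payload": {"targets": [[[0.01, 0.02, -0.4, 0, 0, 0, 0.8], [0, 0, -0.4, 0, 0, 0, 0.8], [0, 0, -0.3, 0, 0, 0, 0.8], [0, 0, -0.17, 0, 0, 0, 0.8], [0, 0, 0, 0, 0, 0, 0.8]]]}}

```text
t: 14.15
ee_pos: [669.6, 15.6, 183.8]
orientation: [3.015, -0.883, -0.002]
ft_force: [0.1, 0.9, 0.8]
width: 70.3
grasp_force: 0.0
```

>>> {"api": "step_arm", "payload": {"targets": [[[0, 0, 0, 0, 0, 0, 0], [0, 0, 0, 0, 0, 0, 0], [0, 0, 0, 0, 0, 0, 0], [0, 0, 0, 0, 0, 0, 0], [0, 0, 0, 0, 0, 0, 0]]]}}

```text
t: 14.78
ee_pos: [669.7, 15.6, 184.9]
orientation: [-3.015, 0.883, -0.0]
ft_force: [-0.0, 0.7, 1.8]
width: 35.6
grasp_force: 30.0
```

>>> {"api": "step_arm", "payload": {"targets": [[[0, 0, 0.3, 0, 0, 0, 0], [0, 0, 0.8, 0, 0, 0, 0], [0, 0, 0.8, 0, 0, 0, 0], [0, 0, 0.6, 0, 0, 0, 0], [0, 0, 0.2, 0, 0, 0, 0]]]}}

```text
t: 15.4
ee_pos: [670.1, 15.6, 322.5]
orientation: [-3.014, 0.883, -0.006]
ft_force: [-0.3, -0.1, -1.5]
width: 35.5
grasp_force: 30.0
```

```bash
python3 - <<'E'
from fit import *
go(529.2,235,None,141)
shot('side','side4')
B=(529.2,235,np.radians(141.1))
see('v4',('side4',tile,B,23,24,8),('side4',None,(669.8,15.5,0),135,32,6))
E
```

```text
t 15.4 p [670.1  15.6 322.5] th -122.7 tilt 0.22 w 35.5 F [-0.3 -0.1 -1.5] q6 2.15 | rows total xyz [-2.82  4.39  0.  ] turn 20.92
```

View pics/v4.png

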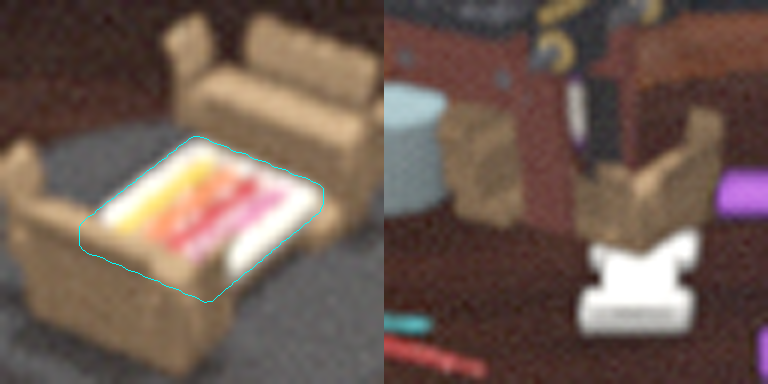

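The red tile lies centred inside the predicted outline, and the setter is held level. Carrying it over.

>>> {"api": "step_arm", "payload": {"targets": [[[-0.28, 0.44, 0, 0, 0, 1, 0], [-0.28, 0.44, 0, 0, 0, 1, 0], [-0.28, 0.44, 0, 0, 0, 1, 0], [-0.28, 0.44, 0, 0, 0, 1, 0], [-0.28, 0.44, 0, 0, 0, 1, 0]]]}}

```text
t: 16.08
ee_pos: [598.1, 127.6, 319.1]
orientation: [3.123, -0.337, -0.002]
ft_force: [0.4, 0.0, -0.6]
width: 35.5
grasp_force: 30.0
```

>>> {"api": "step_arm", "payload": {"targets": [[[-0.28, 0.44, 0, 0, 0, 1, 0], [-0.28, 0.44, 0, 0, 0, 1, 0], [-0.28, 0.44, 0, 0, 0, 1, 0], [-0.28, 0.44, 0, 0, 0, 1, 0], [-0.28, 0.44, 0, 0, 0, 1, 0]]]}}

```text
t: 16.7
ee_pos: [527.9, 237.3, 319.2]
orientation: [3.134, 0.21, -0.002]
ft_force: [0.1, 0.5, -1.6]
width: 35.7
grasp_force: 30.0
```

>>> {"api": "step_arm", "payload": {"targets": [[[0, 0, 0, 0, 0, 1, 0], [0, 0, 0, 0, 0, 1, 0], [0, 0, 0, 0, 0, 1, 0], [0, 0, 0, 0, 0, 1, 0], [0, 0, 0, 0, 0, 1, 0]]]}}

```text
t: 17.32
ee_pos: [528.4, 236.6, 319.2]
orientation: [3.05, 0.751, -0.002]
ft_force: [-0.1, 0.4, -0.9]
width: 35.8
grasp_force: 30.0
```

>>> {"api": "step_arm", "payload": {"targets": [[[0, 0, -0.3, 0, 0, 1, 0], [0, 0, -0.3, 0, 0, 1, 0], [0, 0, -0.3, 0, 0, 1, 0], [0, 0, -0.2, 0, 0, 1, 0], [0, 0, 0, 0, 0, 1, 0]]]}}

```text
t: 17.95
ee_pos: [528.0, 236.5, 263.3]
orientation: [-2.874, -1.269, 0.005]
ft_force: [-0.0, 0.3, -1.0]
width: 35.5
grasp_force: 30.0
```

>>> {"api": "step_arm", "payload": {"targets": [[[0, 0, 0, 0, 0, 0.95, 0], [0, 0, 0, 0, 0, 0, 0], [0, 0, 0, 0, 0, 0, 0], [0, 0, 0, 0, 0, 0, 0], [0, 0, 0, 0, 0, 0, 0]]]}}

```text
t: 18.58
ee_pos: [529.7, 235.6, 264.7]
orientation: [-2.834, -1.356, -0.0]
ft_force: [-0.3, -0.4, -1.2]
width: 36.0
grasp_force: 30.0
```

```bash
python3 - <<'E'
from fit import *
go(529.2,235,230,141.1)
z=state()[0]['ee_pos'][2]-184.9
shot('side','side5')
B=(*state()[0]['ee_pos'][:2],np.radians(141.1))
see('v5',('side5',mid,B,z,44,8))
E
```

```text
t 18.57 p [529.7 235.6 264.7] th -38.9 tilt 0.01 w 36.0 F [-0.3 -0.4 -1.2] q6 1.08 | rows total xyz [-0.01 -0.01 -0.69] turn -0.01
```

View pics/v5.png

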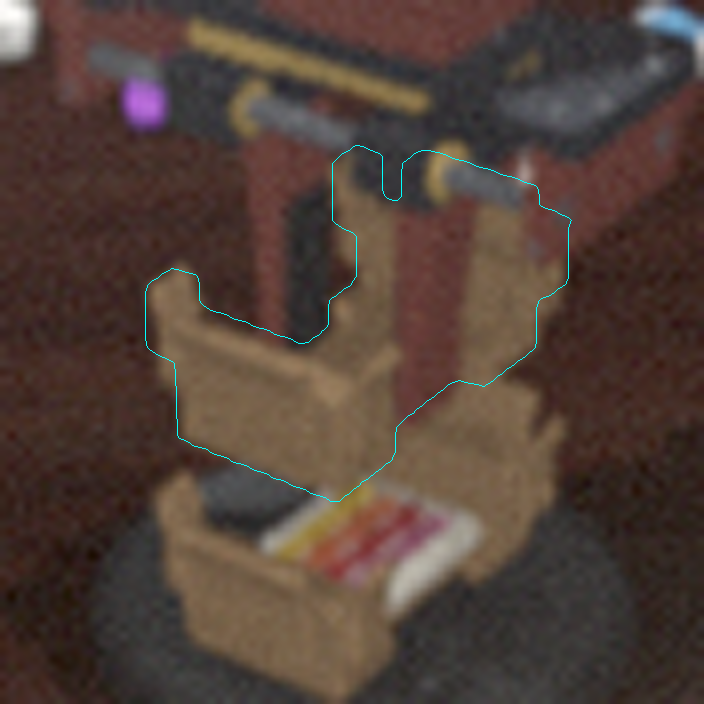

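The held setter matches its predicted outline to within about 1 px, over the tile. Lowering into the lugs while watching force.

>>> {"api": "step_arm", "payload": {"targets": [[[-0.01, -0.01, -0.2, 0, 0, 0, 0], [0, 0, -0.2, 0, 0, 0, 0], [0, 0, -0.12, 0, 0, 0, 0], [0, 0, -0.08, 0, 0, 0, 0], [0, 0, -0.06, 0, 0, 0, 0]]]}}

```text
t: 19.25
ee_pos: [529.2, 235.1, 231.3]
orientation: [-2.834, -1.356, 0.0]
ft_force: [-0.1, -0.3, -1.6]
width: 35.4
grasp_force: 30.0
```

>>> {"api": "step_arm", "payload": {"targets": [[[0, 0, -0.02, 0, 0, 0, 0], [0, 0, 0, 0, 0, 0, 0], [0, 0, 0, 0, 0, 0, 0], [0, 0, 0, 0, 0, 0, 0], [0, 0, 0, 0, 0, 0, 0]]]}}

```text
t: 19.88
ee_pos: [529.2, 235.1, 230.8]
orientation: [2.834, 1.356, 0.0]
ft_force: [-0.0, 1.0, -1.7]
width: 35.9
grasp_force: 30.0
```

>>> {"api": "step_arm", "payload": {"targets": [[[0, 0, -0.016, 0, 0, 0, 0], [0, 0, 0, 0, 0, 0, 0], [0, 0, 0, 0, 0, 0, 0.8], [0, 0, 0, 0, 0, 0, 0.8], [0, 0, 0, 0, 0, 0, 0.8]]]}}

```text
t: 20.5
ee_pos: [529.2, 235.1, 229.9]
orientation: [-2.834, -1.356, -0.0]
ft_force: [0.5, -0.7, -0.7]
width: 62.6
grasp_force: 0.0
```

>>> {"api": "step_arm", "payload": {"targets": [[[0, 0, 0, 0, 0, 0, 0.8], [0, 0, 0.5, 0, 0, 0, 0.8], [0, 0, 0.5, 0, 0, 0, 0.8], [0, 0, 0.6, 0, 0, 0, 0.8], [0, 0, 0.6, 0, 0, 0, 0.8]]]}}

```text
t: 21.12
ee_pos: [529.1, 235.0, 340.7]
orientation: [-2.834, -1.356, 0.0]
ft_force: [-0.5, -0.3, 0.5]
width: 69.8
grasp_force: 0.0
```

```bash
python3 - <<'E'
from fit import *
go(545.5,-404.5,248,25.5)
E
```

```text
t 21.12 p [529.1 235.  340.7] th -38.9 tilt 0.01 w 69.8 F [-0.5 -0.3  0.5] q6 1.08 | rows total xyz [  0.33 -12.79  -1.85] turn 16.09
```

>>> {"api": "step_arm", "payload": {"targets": [[[0.02, -0.64, 0, 0, 0, 1, 0.8], [0.02, -0.64, 0, 0, 0, 1, 0.8], [0.02, -0.64, 0, 0, 0, 1, 0.8], [0.02, -0.64, 0, 0, 0, 1, 0.8], [0.02, -0.64, 0, 0, 0, 1, 0.8]]]}}

```text
t: 21.75
ee_pos: [534.1, 74.1, 339.9]
orientation: [2.553, 1.83, 0.0]
ft_force: [0.8, -0.1, 0.0]
width: 70.5
grasp_force: 0.0
```

>>> {"api": "step_arm", "payload": {"targets": [[[0.02, -0.64, 0, 0, 0, 1, 0.8], [0.02, -0.64, 0, 0, 0, 1, 0.8], [0.02, -0.64, 0, 0, 0, 1, 0.8], [0.02, -0.64, 0, 0, 0, 1, 0.8], [0.02, -0.64, 0, 0, 0, 1, 0.8]]]}}

```text
t: 22.38
ee_pos: [539.1, -86.0, 339.9]
orientation: [2.197, 2.246, 0.0]
ft_force: [0.3, 0.0, -0.3]
width: 70.7
grasp_force: 0.0
```

>>> {"api": "step_arm", "payload": {"targets": [[[0.02, -0.64, 0, 0, 0, 1, 0.8], [0.02, -0.64, 0, 0, 0, 1, 0.8], [0.02, -0.64, 0, 0, 0, 1, 0.8], [0.02, -0.64, 0, 0, 0, 1, 0.8], [0.02, -0.64, 0, 0, 0, 1, 0.8]]]}}

```text
t: 23.0
ee_pos: [544.1, -246.0, 339.9]
orientation: [-1.773, -2.593, -0.0]
ft_force: [-0.1, 0.6, -0.2]
width: 70.6
grasp_force: 0.0
```

>>> {"api": "step_arm", "payload": {"targets": [[[0, -0.64, 0, 0, 0, 1, 1], [0, -0.64, 0, 0, 0, 0.1, 1], [0, -0.64, 0, 0, 0, 0, 1], [0, -0.64, 0, 0, 0, 0, 1], [0, -0.64, 0, 0, 0, 0, 1]]]}}

```text
t: 23.62
ee_pos: [544.1, -405.9, 339.7]
orientation: [-1.675, -2.657, -0.0]
ft_force: [0.1, -0.8, 0.5]
width: 87.5
grasp_force: 0.0
```

>>> {"api": "step_arm", "payload": {"targets": [[[0, 0, -0.5, 0, 0, 0, 1], [0, 0, -0.5, 0, 0, 0, 1], [0, 0, -0.5, 0, 0, 0, 1], [0, 0, -0.35, 0, 0, 0, 1], [0, 0, 0, 0, 0, 0, 1]]]}}

```text
t: 24.25
ee_pos: [543.8, -404.6, 246.0]
orientation: [-1.674, -2.655, -0.0]
ft_force: [0.2, 0.6, 0.3]
width: 87.8
grasp_force: 0.0
```

```bash
python3 - <<'E'
from fit import *
go(545.5,-404.5,184.5,25.5)
shot('side','side6');shot('top','top6')
B=(529.2,235,np.radians(141.1))
see('v6',('top6',mid,B,45,32,6),('side6',mid,B,45,32,6))
for fn in('top6','side6'):
    u,v=px(fn,[529,235,58]).astype(int);W=(u-40,v-40,u+40,v+40)
    fit(fn,mid+[b-[0,0,45] for b in mid],'tan',W,(529.2,235,141),58)
    fit(fn,mid+[b+[0,0,-32] for b in mid],'tan',W,(529.2,235,141),45)
E
```

```text
t 24.25 p [ 543.8 -404.6  246. ] th 25.5 tilt 0.15 w 87.8 F [0.2 0.6 0.3] q6 -1.1 | rows total xyz [ 0.03  0.   -1.23] turn -0.01
top6 [527.1 233.1] deg 141.0 err/area 395.8 814.0
top6 [528.6 234.9] deg 141.1 err/area 326.4 814.0
side6 [530.4 238.5] deg 142.0 err/area 443.1 1650.0
side6 [529.4 233.8] deg 140.7 err/area 212.8 1650.0
```

View pics/v6.png

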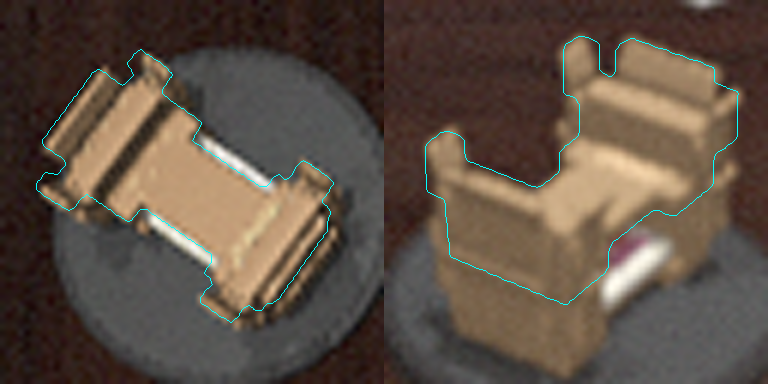

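Both views show the middle setter seated, matching its outline at z 45 with the red tile below. Now the green tile.

>>> {"api": "step_arm", "payload": {"targets": [[[0.03, -0.01, -0.4, 0, 0, 0, 1], [0, 0, -0.4, 0, 0, 0, 1], [0, 0, -0.3, 0, 0, 0, 1], [0, 0, -0.12, 0, 0, 0, 1], [0, 0, 0, 0, 0, 0, 1]]]}}

```text
t: 24.98
ee_pos: [545.6, -405.3, 185.6]
orientation: [-1.675, -2.657, -0.0]
ft_force: [-0.2, 0.4, -0.3]
width: 87.8
grasp_force: 0.0
```

>>> {"api": "step_arm", "payload": {"targets": [[[0, 0, 0, 0, 0, 0, 0], [0, 0, 0, 0, 0, 0, 0], [0, 0, 0, 0, 0, 0, 0], [0, 0, 0, 0, 0, 0, 0], [0, 0, 0, 0, 0, 0, 0]]]}}

```text
t: 25.6
ee_pos: [545.7, -405.4, 186.5]
orientation: [1.675, 2.657, -0.0]
ft_force: [-0.2, 0.2, 1.9]
width: 44.9
grasp_force: 30.0
```

```bash
python3 - <<'E'
from fit import *
go(529.2,235,340,141.1)
E
```

```text
t 25.6 p [ 545.7 -405.4  186.5] th 25.5 tilt 0.01 w 44.9 F [-0.2  0.2  1.9] q6 -1.1 | rows total xyz [-0.33 12.81  3.07] turn -16.11
```

>>> {"api": "step_arm", "payload": {"targets": [[[0, 0, 0.3, 0, 0, 0, 0], [0, 0, 0.7, 0, 0, 0, 0], [0, 0, 0.8, 0, 0, 0, 0], [0, 0, 0.8, 0, 0, 0, 0], [0, 0, 0.5, 0, 0, 0, 0]]]}}

```text
t: 26.22
ee_pos: [545.9, -405.6, 344.8]
orientation: [1.674, 2.655, -0.001]
ft_force: [-0.6, 0.3, -1.2]
width: 45.0
grasp_force: 30.0
```

>>> {"api": "step_arm", "payload": {"targets": [[[-0.02, 0.64, 0, 0, 0, -1, 0], [-0.02, 0.64, 0, 0, 0, -1, 0], [-0.02, 0.64, 0, 0, 0, -1, 0], [-0.02, 0.64, 0, 0, 0, -1, 0], [-0.02, 0.64, 0, 0, 0, -1, 0]]]}}

```text
t: 26.85
ee_pos: [540.5, -244.4, 342.4]
orientation: [2.114, 2.323, 0.0]
ft_force: [0.0, 0.2, -1.0]
width: 45.0
grasp_force: 30.0
```

>>> {"api": "step_arm", "payload": {"targets": [[[-0.02, 0.64, 0, 0, 0, -1, 0], [-0.02, 0.64, 0, 0, 0, -1, 0], [-0.02, 0.64, 0, 0, 0, -1, 0], [-0.02, 0.64, 0, 0, 0, -1, 0], [-0.02, 0.64, 0, 0, 0, -1, 0]]]}}

```text
t: 27.48
ee_pos: [535.5, -84.4, 342.4]
orientation: [2.485, 1.921, 0.001]
ft_force: [-0.2, -0.4, -1.4]
width: 45.3
grasp_force: 30.0
```

>>> {"api": "step_arm", "payload": {"targets": [[[-0.02, 0.64, 0, 0, 0, -1, 0], [-0.02, 0.64, 0, 0, 0, -1, 0], [-0.02, 0.64, 0, 0, 0, -1, 0], [-0.02, 0.64, 0, 0, 0, -1, 0], [-0.02, 0.64, 0, 0, 0, -1, 0]]]}}

```text
t: 28.1
ee_pos: [530.5, 75.6, 342.4]
orientation: [2.781, 1.46, 0.002]
ft_force: [-0.0, -0.7, -0.5]
width: 45.1
grasp_force: 30.0
```

>>> {"api": "step_arm", "payload": {"targets": [[[0, 0.64, 0, 0, 0, -1, 0], [0, 0.64, 0, 0, 0, -0.1, 0], [0, 0.64, 0, 0, 0, 0, 0], [0, 0.64, 0, 0, 0, 0, 0], [0, 0.64, 0, 0, 0, 0, 0]]]}}

```text
t: 28.72
ee_pos: [530.6, 235.7, 342.4]
orientation: [2.834, 1.356, 0.002]
ft_force: [0.6, 0.6, -0.4]
width: 45.1
grasp_force: 30.0
```

>>> {"api": "step_arm", "payload": {"targets": [[[0, 0, -0.4, 0, 0, 0, 0], [0, 0, -0.4, 0, 0, 0, 0], [0, 0, -0.4, 0, 0, 0, 0], [0, 0, -0.3, 0, 0, 0, 0], [0, 0, 0, 0, 0, 0, 0]]]}}

```text
t: 29.35
ee_pos: [530.4, 234.4, 265.8]
orientation: [-2.834, -1.356, 0.003]
ft_force: [0.7, 0.0, -1.2]
width: 44.9
grasp_force: 30.0
```

```bash
python3 - <<'E'
from fit import *
go(529.2,235,241.5,141.1)
E
```

```text
t 29.35 p [530.4 234.4 265.8] th -38.9 tilt 0.09 w 44.9 F [ 0.7  0.  -1.2] q6 1.07 | rows total xyz [-0.02  0.01 -0.49] turn -0.01
```

>>> {"api": "step_arm", "payload": {"targets": [[[-0.02, 0.01, -0.2, 0, 0, 0, 0], [0, 0, -0.18, 0, 0, 0, 0], [0, 0, -0.08, 0, 0, 0, 0], [0, 0, -0.02, 0, 0, 0, 0], [0, 0, 0, 0, 0, 0, 0]]]}}

```text
t: 29.98
ee_pos: [529.8, 235.1, 242.4]
orientation: [2.834, 1.356, 0.0]
ft_force: [-0.2, -0.1, -1.5]
width: 45.3
grasp_force: 30.0
```

>>> {"api": "step_arm", "payload": {"targets": [[[0, 0, -0.02, 0, 0, 0, 0], [0, 0, 0, 0, 0, 0, 0], [0, 0, 0, 0, 0, 0, 0], [0, 0, 0, 0, 0, 0, 0], [0, 0, 0, 0, 0, 0, 0]]]}}

```text
t: 30.6
ee_pos: [529.7, 235.1, 241.5]
orientation: [2.834, 1.356, 0.0]
ft_force: [0.1, 1.0, 1.1]
width: 45.1
grasp_force: 30.0
```

>>> {"api": "step_arm", "payload": {"targets": [[[0, 0, 0, 0, 0, 0, 0.8], [0, 0, 0, 0, 0, 0, 0.8], [0, 0, 0, 0, 0, 0, 0.8], [0, 0, 0, 0, 0, 0, 0.8], [0, 0, 0, 0, 0, 0, 0.8]]]}}

```text
t: 31.22
ee_pos: [529.7, 235.1, 241.4]
orientation: [-2.834, -1.356, 0.0]
ft_force: [-0.1, -0.5, 0.5]
width: 70.1
grasp_force: 0.0
```

>>> {"api": "step_arm", "payload": {"targets": [[[0, 0, 0.3, 0, 0, 0, 0.8], [0, 0, 0.5, 0, 0, 0, 0.8], [0, 0, 0.5, 0, 0, 0, 0.8], [0, 0, 0.5, 0, 0, 0, 0.8], [0, 0, 0.2, 0, 0, 0, 0.8]]]}}

```text
t: 31.85
ee_pos: [530.1, 235.3, 343.7]
orientation: [2.834, 1.356, 0.005]
ft_force: [-0.3, -0.1, -0.7]
width: 70.3
grasp_force: 0.0
```

```bash
python3 - <<'E'
from fit import *
go(657,-193.1,250,-1.8)
E
```

```text
t 31.85 p [530.1 235.3 343.7] th -38.9 tilt 0.19 w 70.3 F [-0.3 -0.1 -0.7] q6 1.08 | rows total xyz [ 2.54 -8.57 -1.87] turn 9.27
```

>>> {"api": "step_arm", "payload": {"targets": [[[0.17, -0.57, 0, 0, 0, 0.9, 0.8], [0.17, -0.57, 0, 0, 0, 0.9, 0.8], [0.17, -0.57, 0, 0, 0, 0.9, 0.8], [0.17, -0.57, 0, 0, 0, 0.9, 0.8], [0.17, -0.57, 0, 0, 0, 0.9, 0.8]]]}}

```text
t: 32.48
ee_pos: [572.2, 91.6, 341.3]
orientation: [-2.585, -1.785, 0.001]
ft_force: [0.9, 0.0, -0.2]
width: 70.1
grasp_force: 0.0
```

>>> {"api": "step_arm", "payload": {"targets": [[[0.17, -0.57, 0, 0, 0, 0.9, 0.8], [0.17, -0.57, 0, 0, 0, 0.9, 0.8], [0.17, -0.57, 0, 0, 0, 0.9, 0.8], [0.17, -0.57, 0, 0, 0, 0.9, 0.8], [0.17, -0.57, 0, 0, 0, 0.9, 0.8]]]}}

```text
t: 33.1
ee_pos: [614.7, -50.9, 341.2]
orientation: [-2.274, -2.167, 0.001]
ft_force: [-0.2, -0.6, 0.5]
width: 70.2
grasp_force: 0.0
```

>>> {"api": "step_arm", "payload": {"targets": [[[0.17, -0.57, 0, 0, 0, 0.27, 0.8], [0.17, -0.57, 0, 0, 0, 0, 0.8], [0.17, -0.57, 0, 0, 0, 0, 0.8], [0.17, -0.57, 0, 0, 0, 0, 0.8], [0.17, -0.57, 0, 0, 0, 0, 0.8]]]}}

```text
t: 33.72
ee_pos: [657.2, -193.3, 341.1]
orientation: [-2.255, -2.186, 0.001]
ft_force: [0.3, 0.0, -0.2]
width: 70.3
grasp_force: 0.0
```

>>> {"api": "step_arm", "payload": {"targets": [[[0, 0, -0.5, 0, 0, 0, 0.8], [0, 0, -0.5, 0, 0, 0, 0.8], [0, 0, -0.5, 0, 0, 0, 0.8], [0, 0, -0.35, 0, 0, 0, 0.8], [0, 0, 0, 0, 0, 0, 0.8]]]}}

```text
t: 34.35
ee_pos: [656.6, -192.2, 247.4]
orientation: [-2.254, -2.185, 0.002]
ft_force: [0.0, 1.0, 0.2]
width: 70.4
grasp_force: 0.0
```

```bash
python3 - <<'E'
from fit import *
go(657,-193.1,184.5,-1.8)
shot('side','side7');shot('top','top7')
B=(529.2,235,np.radians(141.1))
see('v7',('top7',tile,B,55,32,6),('side7',tile,B,55,32,6))
E
```

```text
t 34.35 p [ 656.6 -192.2  247.4] th -1.8 tilt 0.17 w 70.4 F [0.  1.  0.2] q6 -0.27 | rows total xyz [ 0.01 -0.02 -1.26] turn -0.01
```

View pics/v7.png

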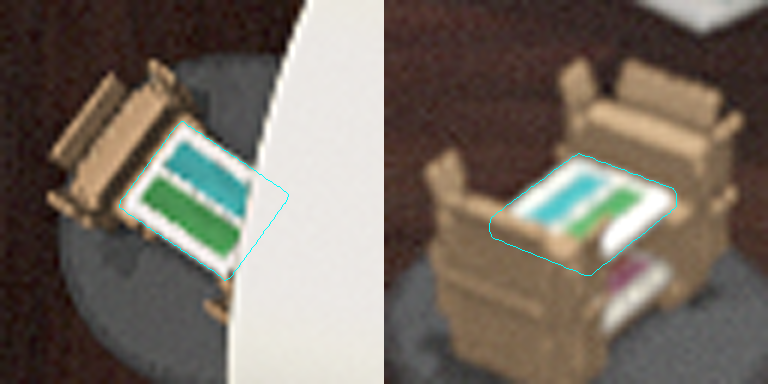

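The green tile lies flat within about 2 mm of its outline in both views. Gripping the white setter.

>>> {"api": "step_arm", "payload": {"targets": [[[0, -0.02, -0.4, 0, 0, 0, 0.8], [0, 0, -0.4, 0, 0, 0, 0.8], [0, 0, -0.3, 0, 0, 0, 0.8], [0, 0, -0.16, 0, 0, 0, 0.8], [0, 0, 0, 0, 0, 0, 0.8]]]}}

```text
t: 35.08
ee_pos: [657.0, -193.3, 184.9]
orientation: [-2.255, -2.186, 0.001]
ft_force: [-0.3, -0.8, 0.6]
width: 70.3
grasp_force: 0.0
```

>>> {"api": "step_arm", "payload": {"targets": [[[0, 0, 0, 0, 0, 0, 0], [0, 0, 0, 0, 0, 0, 0], [0, 0, 0, 0, 0, 0, 0], [0, 0, 0, 0, 0, 0, 0], [0, 0, 0, 0, 0, 0, 0]]]}}

```text
t: 35.7
ee_pos: [657.3, -193.4, 186.2]
orientation: [2.256, 2.186, 0.0]
ft_force: [-1.2, -0.7, 2.7]
width: 35.4
grasp_force: 30.0
```

```bash
python3 - <<'E'
from fit import *
go(529.4,235,340,141.1)
E
```

```text
t 35.7 p [ 657.3 -193.4  186.2] th -1.8 tilt 0.02 w 35.4 F [-1.2 -0.7  2.7] q6 -0.27 | rows total xyz [-2.56  8.57  3.08] turn -9.28
```

>>> {"api": "step_arm", "payload": {"targets": [[[0, 0, 0.3, 0, 0, 0, 0], [0, 0, 0.7, 0, 0, 0, 0], [0, 0, 0.8, 0, 0, 0, 0], [0, 0, 0.8, 0, 0, 0, 0], [0, 0, 0.5, 0, 0, 0, 0]]]}}

```text
t: 36.33
ee_pos: [657.4, -193.4, 344.1]
orientation: [2.254, 2.185, 0.002]
ft_force: [-0.5, -0.7, -0.8]
width: 35.5
grasp_force: 30.0
```

>>> {"api": "step_arm", "payload": {"targets": [[[-0.17, 0.57, 0, 0, 0, -0.9, 0], [-0.17, 0.57, 0, 0, 0, -0.9, 0], [-0.17, 0.57, 0, 0, 0, -0.9, 0], [-0.17, 0.57, 0, 0, 0, -0.9, 0], [-0.17, 0.57, 0, 0, 0, -0.9, 0]]]}}

```text
t: 36.95
ee_pos: [614.2, -50.0, 341.7]
orientation: [2.572, 1.804, 0.001]
ft_force: [0.6, 0.7, -1.0]
width: 35.7
grasp_force: 30.0
```

>>> {"api": "step_arm", "payload": {"targets": [[[-0.17, 0.57, 0, 0, 0, -0.9, 0], [-0.17, 0.57, 0, 0, 0, -0.9, 0], [-0.17, 0.57, 0, 0, 0, -0.9, 0], [-0.17, 0.57, 0, 0, 0, -0.9, 0], [-0.17, 0.57, 0, 0, 0, -0.9, 0]]]}}

```text
t: 37.58
ee_pos: [571.7, 92.5, 341.7]
orientation: [2.822, 1.38, 0.001]
ft_force: [0.5, 0.4, -0.3]
width: 36.1
grasp_force: 30.0
```

>>> {"api": "step_arm", "payload": {"targets": [[[-0.17, 0.57, 0, 0, 0, -0.27, 0], [-0.17, 0.57, 0, 0, 0, 0, 0], [-0.17, 0.57, 0, 0, 0, 0, 0], [-0.17, 0.57, 0, 0, 0, 0, 0], [-0.17, 0.57, 0, 0, 0, 0, 0]]]}}

```text
t: 38.2
ee_pos: [529.2, 235.0, 341.7]
orientation: [2.834, 1.356, 0.001]
ft_force: [-0.7, 0.4, -1.1]
width: 35.5
grasp_force: 30.0
```

>>> {"api": "step_arm", "payload": {"targets": [[[0, 0, -0.3, 0, 0, 0, 0], [0, 0, -0.3, 0, 0, 0, 0], [0, 0, -0.2, 0, 0, 0, 0], [0, 0, 0, 0, 0, 0, 0], [0, 0, 0, 0, 0, 0, 0]]]}}

```text
t: 38.83
ee_pos: [530.0, 233.7, 300.9]
orientation: [2.834, 1.355, 0.0]
ft_force: [0.0, -0.3, -1.1]
width: 35.3
grasp_force: 30.0
```

```bash
python3 - <<'E'
from fit import *
go(529.4,235,263.2,141.1)
z=state()[0]['ee_pos'][2]-186.2
shot('side','side8')
B=(*state()[0]['ee_pos'][:2],np.radians(141.1))
see('v8',('side8',top,B,z,40,8))
E
```

```text
t 38.83 p [530.  233.7 300.9] th -38.9 tilt 0.0 w 35.3 F [ 0.  -0.3 -1.1] q6 1.07 | rows total xyz [-0.01  0.03 -0.75] turn 0.0
```

View pics/v8.png

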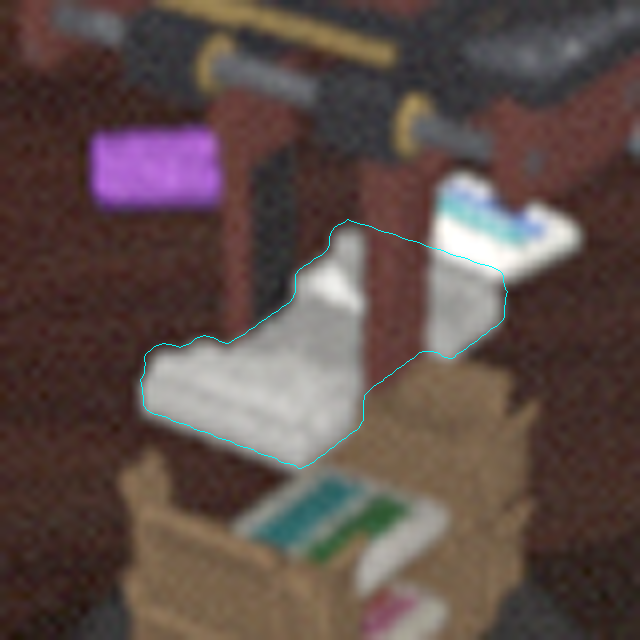

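The held white setter matches its outline. Lowering.

>>> {"api": "step_arm", "payload": {"targets": [[[-0.01, 0.03, -0.2, 0, 0, 0, 0], [0, 0, -0.2, 0, 0, 0, 0], [0, 0, -0.15, 0, 0, 0, 0], [0, 0, -0.1, 0, 0, 0, 0], [0, 0, -0.06, 0, 0, 0, 0]]]}}

```text
t: 39.5
ee_pos: [529.2, 235.6, 264.9]
orientation: [-2.834, -1.356, 0.001]
ft_force: [-0.2, 1.1, -0.9]
width: 35.4
grasp_force: 30.0
```

>>> {"api": "step_arm", "payload": {"targets": [[[0, 0, -0.02, 0, 0, 0, 0], [0, 0, 0, 0, 0, 0, 0], [0, 0, 0, 0, 0, 0, 0], [0, 0, 0, 0, 0, 0, 0], [0, 0, 0, 0, 0, 0, 0]]]}}

```text
t: 40.12
ee_pos: [529.1, 235.5, 264.4]
orientation: [2.834, 1.356, -0.0]
ft_force: [-0.2, -0.7, -2.3]
width: 35.5
grasp_force: 30.0
```

>>> {"api": "step_arm", "payload": {"targets": [[[0, 0, -0.024, 0, 0, 0, 0], [0, 0, 0, 0, 0, 0, 0], [0, 0, 0, 0, 0, 0, 0.8], [0, 0, 0, 0, 0, 0, 0.8], [0, 0, 0, 0, 0, 0, 0.8]]]}}

```text
t: 40.75
ee_pos: [529.3, 235.7, 263.3]
orientation: [-2.834, -1.356, -0.001]
ft_force: [0.6, -0.1, 0.8]
width: 62.3
grasp_force: 0.0
```

>>> {"api": "step_arm", "payload": {"targets": [[[0, 0, 0, 0, 0, 0, 0.8], [0, 0, 0.4, 0, 0, 0, 0.8], [0, 0, 0.5, 0, 0, 0, 0.8], [0, 0, 0.5, 0, 0, 0, 0.8], [0, 0, 0.4, 0, 0, 0, 0.8]]]}}

```text
t: 41.38
ee_pos: [529.2, 235.6, 354.3]
orientation: [2.834, 1.356, 0.001]
ft_force: [-0.1, -0.2, -0.7]
width: 70.6
grasp_force: 0.0
```

```bash
python3 - <<'E'
from fit import *
go(456.7,-49.4,248,41)
E
```

```text
t 41.38 p [529.2 235.6 354.3] th -38.9 tilt 0.04 w 70.6 F [-0.1 -0.2 -0.7] q6 1.08 | rows total xyz [-1.45 -5.7  -2.13] turn 19.97
```

>>> {"api": "step_arm", "payload": {"targets": [[[-0.145, -0.57, 0, 0, 0, 1, 0.85], [-0.145, -0.57, 0, 0, 0, 1, 0.85], [-0.145, -0.57, 0, 0, 0, 1, 0.85], [-0.145, -0.57, 0, 0, 0, 1, 0.85], [-0.145, -0.57, 0, 0, 0, 1, 0.85]]]}}

```text
t: 42.0
ee_pos: [492.6, 92.2, 353.3]
orientation: [2.553, 1.83, 0.0]
ft_force: [-0.5, -0.2, 0.3]
width: 74.4
grasp_force: 0.0
```

>>> {"api": "step_arm", "payload": {"targets": [[[-0.145, -0.57, 0, 0, 0, 1, 0.85], [-0.145, -0.57, 0, 0, 0, 1, 0.85], [-0.145, -0.57, 0, 0, 0, 1, 0.85], [-0.145, -0.57, 0, 0, 0, 1, 0.85], [-0.145, -0.57, 0, 0, 0, 1, 0.85]]]}}

```text
t: 42.62
ee_pos: [456.4, -50.3, 353.3]
orientation: [2.196, 2.246, 0.0]
ft_force: [0.2, 0.3, -0.1]
width: 74.4
grasp_force: 0.0
```

>>> {"api": "step_arm", "payload": {"targets": [[[0, 0, -0.3, 0, 0, 1, 0.85], [0, 0, -0.4, 0, 0, 1, 0.85], [0, 0, -0.4, 0, 0, 1, 0.85], [0, 0, -0.4, 0, 0, 1, 0.85], [0, 0, -0.4, 0, 0, 1, 0.85]]]}}

```text
t: 43.25
ee_pos: [456.8, -49.4, 257.7]
orientation: [1.773, 2.593, 0.0]
ft_force: [-0.7, -0.6, -0.2]
width: 74.4
grasp_force: 0.0
```

>>> {"api": "step_arm", "payload": {"targets": [[[0, 0, -0.2, 0, 0, 1, 0.85], [0, 0, 0, 0, 0, 1, 0.85], [0, 0, 0, 0, 0, 1, 0.85], [0, 0, 0, 0, 0, 1, 0.85], [0, 0, 0, 0, 0, 1, 0.85]]]}}

```text
t: 43.88
ee_pos: [456.8, -49.4, 248.3]
orientation: [1.296, 2.861, 0.0]
ft_force: [-0.0, 0.2, 0.5]
width: 74.8
grasp_force: 0.0
```

```bash
python3 - <<'E'
from fit import *
go(456.7,-49.4,184.5,41)
shot('side','side9');shot('top','top9')
B=(529.2,235,np.radians(141.1))
see('v9',('side9',top,B,77,32,6),('side9',tile,(456.7,-49.4,np.radians(41)),0,32,6))
E
```

```text
t 43.88 p [456.8 -49.4 248.3] th 41.3 tilt 0.02 w 74.8 F [-0.   0.2  0.5] q6 -0.85 | rows total xyz [-0.    0.   -1.28] turn -0.07
```

View pics/v9.png

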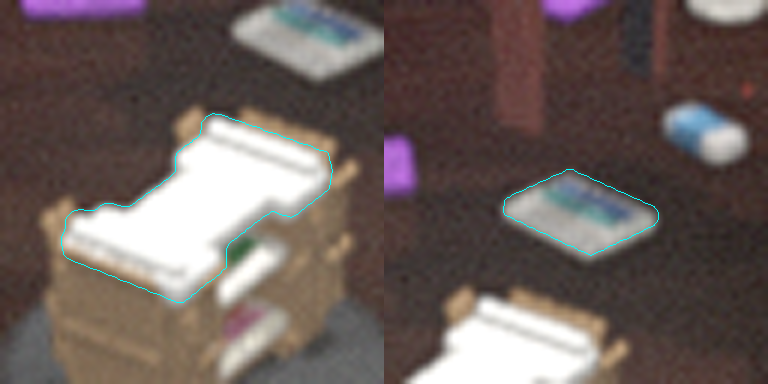

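The white setter is seated on its z 77 outline, and the blue tile matches its own. The eraser is clear of the fingers. Picking up blue.

>>> {"api": "step_arm", "payload": {"targets": [[[0, 0, -0.4, 0, 0, 0, 0.85], [0, 0, -0.4, 0, 0, 0, 0.85], [0, 0, -0.3, 0, 0, 0, 0.85], [0, 0, -0.18, 0, 0, 0, 0.85], [0, 0, 0, 0, 0, 0, 0.85]]]}}

```text
t: 44.6
ee_pos: [456.6, -49.4, 183.7]
orientation: [-1.299, -2.859, 0.0]
ft_force: [-0.2, 0.9, 0.4]
width: 74.8
grasp_force: 0.0
```

>>> {"api": "step_arm", "payload": {"targets": [[[0, 0, 0, 0, 0, 0, 0], [0, 0, 0, 0, 0, 0, 0], [0, 0, 0, 0, 0, 0, 0], [0, 0, 0, 0, 0, 0, 0], [0, 0, 0, 0, 0, 0, 0]]]}}

```text
t: 45.22
ee_pos: [456.9, -49.4, 184.5]
orientation: [1.299, 2.86, 0.0]
ft_force: [-0.3, 0.7, 7.0]
width: 45.2
grasp_force: 30.0
```

```bash
python3 - <<'E'
from fit import *
go(529.4,235,340,141.1)
E
```

```text
t 45.23 p [456.9 -49.4 184.5] th 41.1 tilt 0.04 w 45.2 F [-0.3  0.7  7. ] q6 -0.85 | rows total xyz [1.45 5.69 3.11] turn -20.01
```

>>> {"api": "step_arm", "payload": {"targets": [[[0, 0, 0.3, 0, 0, 0, 0], [0, 0, 0.7, 0, 0, 0, 0], [0, 0, 0.8, 0, 0, 0, 0], [0, 0, 0.8, 0, 0, 0, 0], [0, 0, 0.5, 0, 0, 0, 0]]]}}

```text
t: 45.85
ee_pos: [456.6, -49.4, 341.8]
orientation: [1.298, 2.858, 0.001]
ft_force: [0.1, -0.2, -0.7]
width: 45.4
grasp_force: 30.0
```

>>> {"api": "step_arm", "payload": {"targets": [[[0.145, 0.57, 0, 0, 0, -1, 0], [0.145, 0.57, 0, 0, 0, -1, 0], [0.145, 0.57, 0, 0, 0, -1, 0], [0.145, 0.57, 0, 0, 0, -1, 0], [0.145, 0.57, 0, 0, 0, -1, 0]]]}}

```text
t: 46.48
ee_pos: [492.7, 94.0, 339.9]
orientation: [1.779, 2.589, 0.0]
ft_force: [0.1, 0.3, -0.3]
width: 45.5
grasp_force: 30.0
```

>>> {"api": "step_arm", "payload": {"targets": [[[0.145, 0.57, 0, 0, 0, -1, 0], [0.145, 0.57, 0, 0, 0, -1, 0], [0.145, 0.57, 0, 0, 0, -1, 0], [0.145, 0.57, 0, 0, 0, -1, 0], [0.145, 0.57, 0, 0, 0, -1, 0]]]}}

```text
t: 47.1
ee_pos: [529.0, 236.4, 339.9]
orientation: [-2.202, -2.241, 0.0]
ft_force: [0.3, -0.7, 0.3]
width: 45.2
grasp_force: 30.0
```

>>> {"api": "step_arm", "payload": {"targets": [[[0, 0, 0, 0, 0, -1, 0], [0, 0, 0, 0, 0, -1, 0], [0, 0, 0, 0, 0, -1, 0], [0, 0, 0, 0, 0, -1, 0], [0, 0, 0, 0, 0, -1, 0]]]}}

```text
t: 47.72
ee_pos: [528.8, 235.5, 339.8]
orientation: [-2.557, -1.824, 0.0]
ft_force: [-0.3, 0.8, -0.1]
width: 45.6
grasp_force: 30.0
```

>>> {"api": "step_arm", "payload": {"targets": [[[0, 0, -0.3, 0, 0, -1, 0], [0, 0, -0.3, 0, 0, -1, 0], [0, 0, -0.3, 0, 0, -1, 0], [0, 0, -0.1, 0, 0, -1, 0], [0, 0, 0, 0, 0, -1, 0]]]}}

```text
t: 48.35
ee_pos: [528.7, 235.4, 289.2]
orientation: [-2.835, -1.353, 0.002]
ft_force: [0.6, -0.3, -0.9]
width: 45.9
grasp_force: 30.0
```

>>> {"api": "step_arm", "payload": {"targets": [[[0, 0, 0, 0, 0, 0, 0], [0, 0, 0, 0, 0, 0, 0], [0, 0, 0, 0, 0, 0, 0], [0, 0, 0, 0, 0, 0, 0], [0, 0, 0, 0, 0, 0, 0]]]}}

```text
t: 48.98
ee_pos: [529.2, 235.6, 289.2]
orientation: [2.834, 1.356, 0.0]
ft_force: [-0.7, 0.5, -0.8]
width: 45.5
grasp_force: 30.0
```

```bash
python3 - <<'E'
from fit import *
go(529.4,235,271.5,141.1)
E
```

```text
t 48.98 p [529.2 235.6 289.2] th -38.8 tilt 0.0 w 45.5 F [-0.7  0.5 -0.8] q6 1.08 | rows total xyz [ 0.   -0.01 -0.35] turn -0.01
```

>>> {"api": "step_arm", "payload": {"targets": [[[0, -0.01, -0.16, 0, 0, 0, 0], [0, 0, -0.1, 0, 0, 0, 0], [0, 0, -0.06, 0, 0, 0, 0], [0, 0, 0, 0, 0, 0, 0], [0, 0, 0, 0, 0, 0, 0]]]}}

```text
t: 49.6
ee_pos: [529.2, 235.1, 273.2]
orientation: [-2.834, -1.356, -0.0]
ft_force: [-0.6, -0.8, -1.0]
width: 45.7
grasp_force: 30.0
```

>>> {"api": "step_arm", "payload": {"targets": [[[0, 0, -0.02, 0, 0, 0, 0], [0, 0, 0, 0, 0, 0, 0], [0, 0, 0, 0, 0, 0, 0], [0, 0, 0, 0, 0, 0, 0], [0, 0, 0, 0, 0, 0, 0]]]}}

```text
t: 50.22
ee_pos: [529.2, 235.1, 272.2]
orientation: [-2.834, -1.356, -0.0]
ft_force: [0.3, 0.2, -0.5]
width: 45.7
grasp_force: 30.0
```

>>> {"api": "step_arm", "payload": {"targets": [[[0, 0, -0.014, 0, 0, 0, 0], [0, 0, 0, 0, 0, 0, 0], [0, 0, 0, 0, 0, 0, 0.8], [0, 0, 0, 0, 0, 0, 0.8], [0, 0, 0, 0, 0, 0, 0.8]]]}}

```text
t: 50.85
ee_pos: [529.2, 235.1, 271.4]
orientation: [2.834, 1.356, 0.0]
ft_force: [0.5, -0.2, 0.3]
width: 69.5
grasp_force: 0.0
```

>>> {"api": "step_arm", "payload": {"targets": [[[0, 0, 0, 0, 0, 0, 0.8], [0, 0, 0.4, 0, 0, 0, 0.8], [0, 0, 0.6, 0, 0, 0, 0.8], [0, 0, 0.6, 0, 0, 0, 0.8], [0, 0, 0.6, 0, 0, 0, 0.8]]]}}

```text
t: 51.48
ee_pos: [529.1, 235.0, 382.4]
orientation: [2.834, 1.356, -0.0]
ft_force: [1.5, 0.5, -0.5]
width: 70.3
grasp_force: 0.0
```

>>> {"api": "step_arm", "payload": {"targets": [[[0, -0.8, 0, 0, 0, 0, 0.8], [0, -0.8, 0, 0, 0, 0, 0.8], [0, -0.8, 0, 0, 0, 0, 0.8], [0, -0.8, 0, 0, 0, 0, 0.8], [0, -0.8, 0, 0, 0, 0, 0.8]]]}}

```text
t: 52.1
ee_pos: [529.0, 33.8, 381.6]
orientation: [2.834, 1.356, 0.0]
ft_force: [0.2, -0.3, -0.5]
width: 70.1
grasp_force: 0.0
```

>>> {"api": "step_arm", "payload": {"targets": [[[0, -0.8, 0, 0, 0, 0, 0.8], [0, -0.8, 0, 0, 0, 0, 0.8], [0, -0.8, 0, 0, 0, 0, 0.8], [0, -0.8, 0, 0, 0, 0, 0.8], [0, -0.8, 0, 0, 0, 0, 0.8]]]}}

```text
t: 52.72
ee_pos: [529.0, -166.2, 381.6]
orientation: [2.834, 1.356, 0.0]
ft_force: [-0.1, 0.1, 0.7]
width: 70.4
grasp_force: 0.0
```

>>> {"api": "step_arm", "payload": {"targets": [[[0, -0.4, 0, 0, 0, 0, 0.8], [0, 0, 0, 0, 0, 0, 0.8], [0, 0, 0, 0, 0, 0, 0.8], [0, 0, 0, 0, 0, 0, 0.8], [0, 0, 0, 0, 0, 0, 0.8]]]}}

```text
t: 53.35
ee_pos: [529.3, -184.0, 381.5]
orientation: [-2.833, -1.358, 0.0]
ft_force: [-0.8, 0.6, -0.1]
width: 70.3
grasp_force: 0.0
```

```bash
python3 - <<'E'
from fit import *
go()
shot('side','side10');shot('top','top10')
B=(529.2,235,np.radians(141.1))
see('v10',('top10',tile,B,87,32,6),('side10',tile,B,87,32,6))
E
```

```text
t 53.35 p [ 529.3 -184.   381.5] th -38.8 tilt 0.01 w 70.3 F [-0.8  0.6 -0.1] q6 0.32 | rows total xyz [0 0 0] turn 0
```

View pics/v10.png

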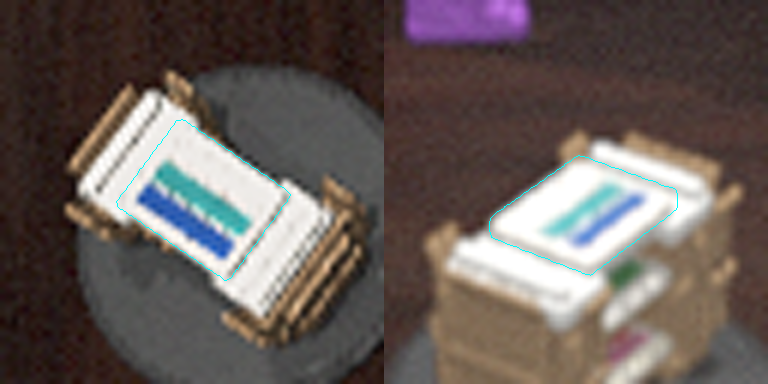

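Both views show the blue tile flat on its outline, with the stack seated in the right order and the arm clear. Handing in.

```bash
python3 -c "
from workcell import ctrl
print(ctrl.close_job())"
```

```text
the job is handed in; nothing more can be done
None
```

The job is handed in at about 53 s of 120 s: red tile, middle setter, green tile, top setter and blue tile are stacked in order on the bottom setter, each within about 2 mm in the camera checks; no verdict came back.

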